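Load the drying pot, lid it, set its timer and close the console

ROBOT

A 6-joint arm with a two-finger parallel gripper is mounted at the origin on the work surface. World frame = base frame: x ahead of the robot, y to its left, z up, the work surface at z = 0. Lengths are in mm, angles in rad, forces in N, time in s.
With the tool pointing down it reaches from about 350 to 875 mm from the base axis. Payload 4.2 kg.
Tool frame: the origin (TCP) lies at the very end of the fingers, on their centre line; the grasp point (between the pads) lies 19 mm behind it; z points along the fingers, y is the line along which they close (so a half turn about z gives the same grasp; the last joint's range is limited). The gripper opens to 85 mm and grips with 20 to 120 N. Pads are 22 mm wide; open, the fingers measure 114 mm over their backs; the gripper's body (76 mm by 85 mm) begins 54 mm behind the grasp point. The pads swing forward as they close: fully open they stand 13 mm farther back than shut.
Start: joints at [1.417, 0.385, 0.008, 0, -1.194, -0.259], TCP at [250.701, 572.493, 231.312] pointing down, gripper open.
Joint ranges: [-3.14, 3.14], [-1.21, 2.06], [-1.07, 1.41], [-3.16, 2.05], [-2.99, -0.16], [-3.1, 3.1]. Speed limits (rad/s): [2.79, 2.79, 3.14, 3.14, 3.14, 3.14].

INTERFACE

Orientations are given as a unit quaternion [x, y, z, w].
In Python, from bench import arm, optics gives the robot as it stands. The module is installed in compiled form; this text tells all that it offers.
- The arm moves only by the tool step_arm, never from a script. Its argument "motion" is a list of rows, each an object with "dr": the turn, a rotation vector about the tool's x, y, z in units of 8 degrees (1.0 is 8 degrees), a list of three; "slide": the shift along the tool's x, y, z in mm, a list of three; "jaw": the finger opening in mm, from 0 to 85.4. A call has exactly 8 rows; each row is the pose to reach, as a shift and turn from the pose commanded when the call began, along the tool's axes at that moment; what a row does not reach only later rows make up. A row lasts 1/8 s, in which the tool goes at most 62.5 mm and 10.7 degrees, less where a joint would pass 70% of its speed; a pose out of reach is approached as far as the arm can. A call with a gripper value outside its range is refused whole. The fingers move at their own pace and stop on an object; the grip force is fixed at half the most. Time passes only in rows, so rows that repeat a pose let the fingers close, or fill a call up. It gives the time, the measured TCP pose, the force, the opening and the grip force at its end, in the units of the state.
- arm.read_state(): the state, without advancing time (a new reading comes with each control period).
- optics.get_image(name): name is "scene" or "top" or "wrist"; returns the picture (400x640x3 uint8, blue, green, red); there is no depth.
- optics.camera_info(name): a dict with "camera_matrix" (3x3 intrinsics, pixels), "k1" (the pictures are not rectified: a ray, as slopes to the right and down, at radius r is drawn at 1 + k1 r^2 times it, then the intrinsics apply), "view" (4x4, takes a point from world to camera coordinates); the wrist camera has in their place "T_tool_cam" (4x4, takes a point from camera to tool coordinates, whose origin is the TCP and whose axes are the flange's). Camera axes: x right, y up, looking along -z (the intrinsics and any distortion apply to the point x, -y, -z); pixel columns grow to the right and rows downward; lengths in mm; the calibration is good to about 2 mm. A picture is of the moment at which its call begins: read the wrist's pose just before it. camera_info takes no time and is no camera call.
- arm.job_done(): hands the job in; it is judged then, once.
The state is a dict: "clock": time; "joints": joint angles; "joint_vel": joint speeds; "joint_efforts": joint torques, N m; "position": TCP position; "ee_rot": TCP orientation; "contact_force": force on the tool from outside, world axes, zero at the start; "wrist_torque": the same for the moment, N m; "gripper_width": finger opening in mm; "grasp_force": force on a finger pad.
Only numpy, scipy, OpenCV 4.12 (cv2) and the standard library are available. Lean on these libraries where they do the work, as an engineer would, in place of code of your own. Each camera call takes 0.05 s, during which the arm holds its last target. There are 200 camera calls.

TASK

Dry the washed heat sinks: put every heat sink on the bench into the drying pot, then set the loose lid on the pot so that it sits down on the rim all round, level. Then set the timer by turning the inner knob in the console clockwise until its pointer points at the white index tab, leaving the outer knob round it as it is, and last slide the console's cover fully shut over the knobs. Do not disturb the other things on the bench.

Things in the scene. Friction and masses are not known exactly. Their poses are not given: they have to be found in the camera images.
- sink1_mid (a point): centre (half-way up) of an aluminium heat sink, a finned block 62 mm long (its x) x 20 mm thick (its y) x 40 mm tall (its z), 0.11 kg, standing on the bench on its 62 x 20 face; three to five of the five heat sinks are present, all alike
- sink2_mid (a point): centre (half-way up) of an aluminium heat sink, a finned block 62 mm long (its x) x 20 mm thick (its y) x 40 mm tall (its z), 0.11 kg, standing on the bench on its 62 x 20 face; three to five of the five heat sinks are present, all alike
- sink3_mid (a point): centre (half-way up) of an aluminium heat sink, a finned block 62 mm long (its x) x 20 mm thick (its y) x 40 mm tall (its z), 0.11 kg, standing on the bench on its 62 x 20 face; three to five of the five heat sinks are present, all alike
- sink4_mid (a point): centre (half-way up) of an aluminium heat sink, a finned block 62 mm long (its x) x 20 mm thick (its y) x 40 mm tall (its z), 0.11 kg, standing on the bench on its 62 x 20 face; three to five of the five heat sinks are present, all alike
- sink5_mid (a point): centre (half-way up) of an aluminium heat sink, a finned block 62 mm long (its x) x 20 mm thick (its y) x 40 mm tall (its z), 0.11 kg, standing on the bench on its 62 x 20 face; three to five of the five heat sinks are present, all alike
- pot_rim (a point): centre of the mouth of the drying pot, at the height of its rim: a plain round aluminium pot fixed to the bench, outside diameter 190 mm, bore 176 mm, rim 80 mm above the bench, inner floor 70 mm below the rim; z up
- lid_seat (a point): centre of the loose pot lid's seating face, the face that rests on the rim. The lid (about 0.35 kg) is an aluminium disc of 196 mm diameter and 6 mm thickness; below it a round plug 168 mm wide and 8 mm deep, bevelled at its foot, drops into the pot's bore; z up along the knob. At the start it lies on the bench on its plug, knob up
- lid_knob (a point): centre of the lid's black knob, an upright cylinder 34 mm in diameter and 40 mm tall standing on the disc; this point is half-way up it, 26 mm above lid_seat
- console_axis (a point): point on the axis of the two concentric timer knobs, on the floor of the console's square recess (134 x 134 mm clear, floor 8 mm above the bench, walls reaching to 72 mm above the bench). The console is a grey box fixed to the bench; its x and y are those of the recess, and its plain housing, 72 mm high, continues towards its -y; outside, the console measures 150 mm along x (75 mm each way from this point) and reaches 75 mm towards +y and 217 mm towards -y
- inner (a joint): angle of the inner timer knob (rad), growing clockwise seen from above; range -0.1 to 2.6, light friction (0.03 N m), stays where it is left; at 0 its black pointer line points along the console's +y
- inner_grip (a point): point on the axis of the inner knob at a good height to grip it: an aluminium cylinder 32 mm in diameter that stands out of the outer knob from 22 to 62 mm above the bench; this point is 48 mm above the bench
- inner_tip (a point): tip of the pointer line on the inner knob's top, 15 mm from the axis; its y points outward along the line
- index_tab (a point): inner end of the fixed white index tab on the recess floor, 46 mm from the knob axis, 12 mm tall, 8 mm wide and 16 mm long outward; its y points outward from the knob axis. The pointer of the inner knob has to point at it (the tab stands 0.8 to 1.5 rad clockwise of the console's +y)
- outer (a joint): angle of the outer (temperature) knob (rad), growing clockwise seen from above; a black ribbed disc 68 mm in diameter whose top is 21 mm above the bench, friction 0.04 N m
- outer_mark (a point): white mark on the outer knob's top, 30 mm from the axis
- cover (a joint): position of the console's sliding cover (m): near 0 it is parked over the housing, 0.142 (its stop) is fully closed over the recess; it slides along the console's +y with 2 N of friction
- cover_handle (a point): middle of the handle on the cover, a black bar 60 mm long along the console's x, 14 mm thick along its y and 30 mm tall, on the middle of the 144 x 144 mm steel cover, whose top is 78 mm above the bench; this point is 95 mm above the bench, and the handle's top 108 mm
- spool_mid (a point): middle of a copper-coloured spool (60 mm wide, 48 mm tall), a bystander
- meter_mid (a point): middle of a yellow multimeter lying flat (150 x 80 x 35 mm), a bystander
- can_mid (a point): middle of an amber jar (60 mm wide, 110 mm tall), a bystander
- transformer_mid (a point): middle of a small transformer (50 x 42 x 36 mm), a bystander
- lid: the loose lid as a whole; its origin is the centre of the plug's underside, 8 mm below lid_seat
There are look-alikes about, which are no part of the job. Leave any pink look-alike of the part that bears sink5_mid alone.

How it is judged:
By the outcome, as a careful person would: the job done as asked, in the order asked, and still so for the second after the job is handed in, with the robot touching nothing.
Of sink1, sink2, sink3, sink4, sink5 only 3 to 5 are there at a start; the rules pass over those that are not, and their reading is None.
At some moment in a run one of sink1, sink2, sink3, sink4, sink5, lid may be knocked a few centimetres aside while the robot is not near it.
Once in a run the grip may slacken for a moment while it holds something.
It also fails if it takes over 210 s, if anything falls off the work surface, if the arm or the gripper's body presses on something with over 40 N, if the wrist force passes 120 N, or if a joint passes its speed limit or range.

## Working session

There is one attempt and no reset: what is moved stays moved. The work goes in short steps, Python scripts to look and compute and a tool call to move; the robot and the scene stay as the last step left them, time stands still between calls to the robot, and variables do not carry over. Pictures are saved under pics/ and viewed, at most 14 in all, crops included, and the job is handed in when it is done.

Besides the shell and the picture viewer there is one more tool, called after ">>>" in YAML: its name, and indented under it one key for each argument. step_arm: Moves the arm, as the interface text tells. Its arguments: {"type":"object","properties":{"motion":{"type":"array","items":{"type":"object","properties":{"dr":{"type":"array","items":{"type":"number"}},"slide":{"type":"array","items":{"type":"number"}},"jaw":{"type":"number"}}}}},"required":["motion"]}

```bash
mkdir -p pics; ls; cat > h.py <<'E'
import numpy as np, cv2
from bench import arm, optics
from scipy.spatial.transform import Rotation as R
def snap(n,f=None):
    s=arm.read_state(); im=np.array(optics.get_image(n)); 
    if f: cv2.imwrite('pics/'+f,im)
    np.save('/tmp/'+n+'.npy',im); return s,im
def cam(n,s=None):
    i=optics.camera_info(n); K=np.array(i['camera_matrix']); k=i['k1']
    if n=='wrist':
        T=np.eye(4); T[:3,:3]=R.from_quat(s['ee_rot']).as_matrix(); T[:3,3]=s['position']
        C=T@np.array(i['T_tool_cam'])
    else: C=np.linalg.inv(np.array(i['view']))
    return K,k,C
def ray(c,uv):
    K,k,C=c; uv=np.atleast_2d(np.array(uv,float))
    d=np.c_[(uv[:,0]-K[0,2])/K[0,0],(uv[:,1]-K[1,2])/K[1,1]]; p=d.copy()
    for _ in range(20): p=d/(1+k*(p**2).sum(1,keepdims=True))
    v=np.c_[p[:,0],-p[:,1],-np.ones(len(p))]@C[:3,:3].T
    return C[:3,3],v
def onz(c,uv,z):
    o,v=ray(c,uv); return o+v*((z-o[2])/v[:,2:3])
def proj(c,P):
    K,k,C=c; q=(np.atleast_2d(P)-C[:3,3])@C[:3,:3]
    p=np.c_[q[:,0]/-q[:,2],-q[:,1]/-q[:,2]]; p=p*(1+k*(p**2).sum(1,keepdims=True))
    return p*[K[0,0],K[1,1]]+[K[0,2],K[1,2]]
E
python3 - <<'E'
from h import *
a=[snap('scene')[1],snap('top')[1]]
cv2.imwrite('pics/top0.png',cv2.resize(a[1],(800,500)));cv2.imwrite('pics/scene0.png',cv2.resize(a[0],(800,500)))
for n in('scene','top'): c=cam(n); print(n,c[0].round(1).tolist(),c[1],c[2].round(2).tolist())
i=optics.camera_info('wrist');print(i)
s=arm.read_state();print(s)
E
```

```text
pics
scene [[465.7, 0.0, 323.4], [0.0, 465.7, 197.8], [0.0, 0.0, 1.0]] -0.0019194689634892633 [[-0.5, -0.57, 0.65, 1244.79], [0.86, -0.34, 0.37, 420.6], [0.02, 0.75, 0.66, 836.34], [0.0, 0.0, 0.0, 1.0]]
top [[405.4, 0.0, 321.9], [0.0, 405.4, 194.8], [0.0, 0.0, 1.0]] -0.02534232886163242 [[0.01, 0.98, -0.18, 281.2], [-1.0, 0.02, 0.02, -11.65], [0.02, 0.17, 0.98, 1230.35], [0.0, 0.0, 0.0, 1.0]]
{'camera_matrix': array([[310.85627118,   0.        , 326.2855224 ],
       [  0.        , 310.85627118, 201.97113234],
       [  0.        ,   0.        ,   1.        ]]), 'k1': -0.018500927080740873, 'T_tool_cam': array([[ 1.28678483e-04,  9.55842387e-01,  2.93879763e-01,
         7.45451023e+01],
       [ 9.99999846e-01, -2.81475658e-04,  4.77637181e-04,
        -3.14260471e-01],
       [ 5.39265862e-04,  2.93879657e-01, -9.55842276e-01,
        -1.41898265e+02],
       [ 0.00000000e+00,  0.00000000e+00,  0.00000000e+00,
         1.00000000e+00]])}
{'clock': 0.1, 'joints': array([ 1.41657292e+00,  3.85480422e-01,  6.74619386e-03, -4.21345183e-04,
       -1.19400583e+00, -2.58613454e-01]), 'joint_vel': array([ 1.35283004e-03, -1.58902294e-03,  2.46331438e-03, -1.80446842e-05,
        4.28997948e-04, -7.52139699e-05]), 'joint_efforts': array([-3.74188403e-05, -3.93318450e+01,  1.88928813e+01,  4.19785514e+00,
       -2.59837776e-03,  3.57083685e-06]), 'position': array([250.5256219 , 572.01502611, 230.32616445]), 'ee_rot': array([ 9.78754844e-01, -2.05031639e-01, -1.44848280e-04,  9.80759636e-04]), 'contact_force': array([-0.16562755, -0.16913306,  0.19846772]), 'wrist_torque': array([-0.02640864, -0.02963905, -0.01221238]), 'grasp_force': 0.0, 'gripper_width': 85.12139689730647}
```

View pics/top0.png

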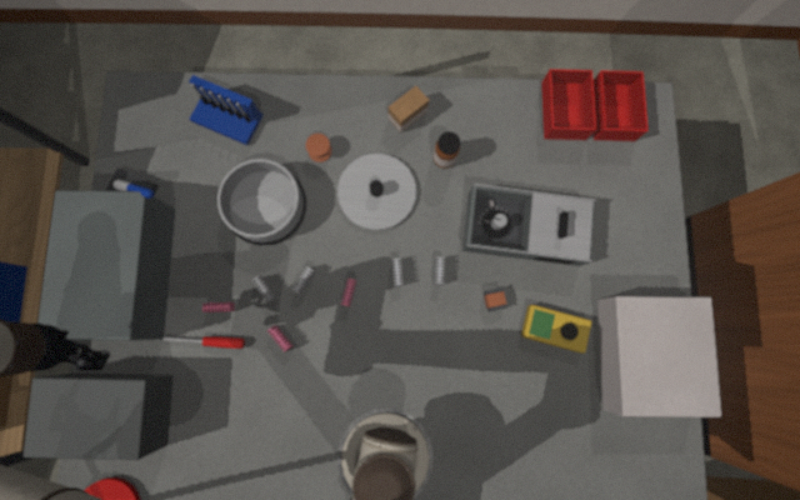

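View pics/scene0.png

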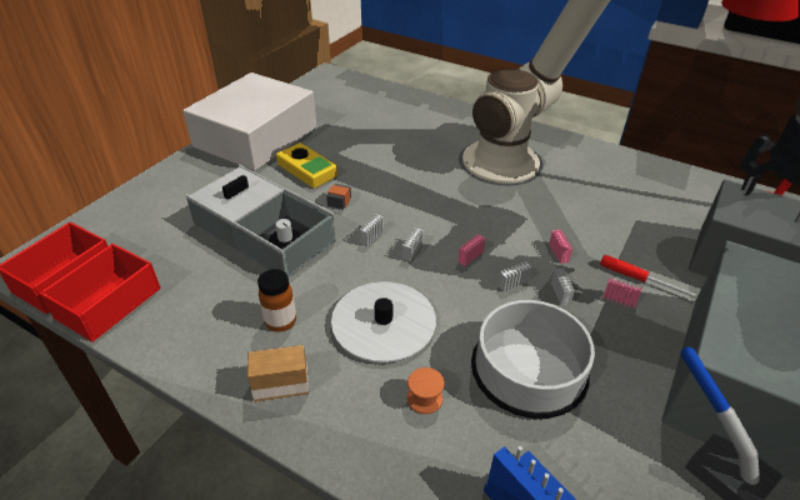

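The top view shows four grey sinks at about (262,287), (304,279), (397,270) and (439,270) in the 800-wide picture. The pink look-alikes are at (217,307), (280,337) and (348,292). The pot is at (261,200), the lid knob at (376,188), the console knob at (498,220) and the cover handle at (565,225).

```bash
python3 - <<'E'
from h import *
c=cam('top'); f=.8
for n,uv,z in [('s1',(262,287),40),('s2',(304,279),40),('s3',(397,270),40),('s4',(439,270),40),('pot',(261,200),80),('knob',(376,188),54),('cons',(498,222),62),('handle',(565,225),108),('lidc',(376,191),14)]:
    print(n,onz(c,np.array(uv)*f,z).round(0))
im=np.load('/tmp/top.npy'); cr=im[190:290,150:370]
cv2.imwrite('pics/c1.png',cv2.resize(cr,None,fx=3.6,fy=3.6,interpolation=cv2.INTER_CUBIC))
# own orientation
s=arm.read_state();print(R.from_quat(s['ee_rot']).as_matrix().round(3))
E
```

```text
s1 [[384. 296.  40.]]
s2 [[405. 198.  40.]]
s3 [[429. -20.  40.]]
s4 [[ 431. -120.   40.]]
pot [[584. 300.  80.]]
knob [[625.  33.  54.]]
cons [[ 544. -258.   62.]]
handle [[ 529. -402.  108.]]
lidc [[629.  35.  14.]]
[[ 0.916 -0.401 -0.001]
 [-0.401 -0.916 -0.002]
 [ 0.     0.002 -1.   ]]
```

View pics/c1.png

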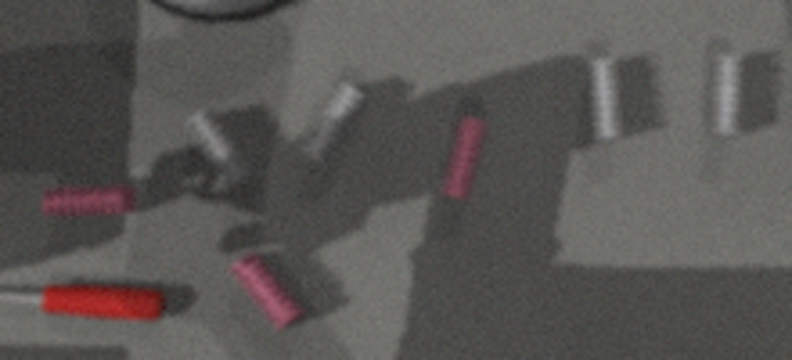

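>>> step_arm:
  motion:
    - {"slide": [43, 46, -9], "dr": [0, 0, -0.4], "jaw": 85}
    - {"slide": [86, 92, -18], "dr": [0, 0, -0.8], "jaw": 85}
    - {"slide": [129, 138, -27], "dr": [0, 0, -1.2], "jaw": 85}
    - {"slide": [172, 183, -36], "dr": [0, 0, -1.6], "jaw": 85}
    - {"slide": [215, 229, -45], "dr": [0, 0, -2.0], "jaw": 85}
    - {"slide": [258, 275, -54], "dr": [0, 0, -2.4], "jaw": 85}
    - {"slide": [301, 320, -63], "dr": [0, 0, -2.7], "jaw": 85}
    - {"slide": [344, 365, -69], "dr": [0, 0, -2.96], "jaw": 85}

```text
clock: 1.1
position: [417.3, 104.2, 300.1]
ee_rot: [1.0, 0.001, 0.0, -0.0]
contact_force: [1.6, 0.8, 0.5]
gripper_width: 85.0
grasp_force: 0.0
```

```bash
python3 - <<'E'
from h import *
s,im=snap('wrist'); print(s['position'],s['joints'].round(3)); print(R.from_quat(s['ee_rot']).as_matrix().round(3))
cv2.imwrite('pics/w1.png',cv2.resize(im,(800,500)))
E
```

```text
[417.32161757 104.16700053 300.12717144] [ 0.625 -0.005 -0.313 -0.    -1.262  0.948]
[[ 1.     0.002  0.001]
 [ 0.002 -1.     0.001]
 [ 0.001 -0.001 -1.   ]]
```

View pics/w1.png

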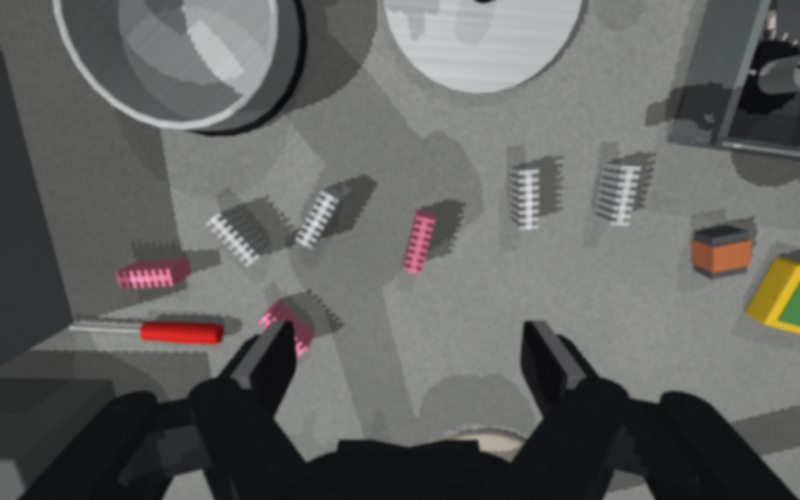

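The wrist view shows the four grey sinks clearly, at (235,240), (317,220), (525,198) and (622,195) in the 800-wide picture. The three pink ones are separate from them.

```bash
cat >> h.py <<'E'
def sinks(c,im,z=40,lo=135,dbg=False):
    """bright grey blobs of sink size -> centre (x,y), yaw of long side, lengths; on plane z"""
    h=cv2.cvtColor(im,cv2.COLOR_BGR2HSV)
    m=((h[...,2]>lo)&(h[...,1]<50)).astype(np.uint8)
    m=cv2.morphologyEx(m,cv2.MORPH_CLOSE,np.ones((5,5)))
    out=[]
    for k in cv2.findContours(m,cv2.RETR_EXTERNAL,cv2.CHAIN_APPROX_NONE)[0]:
        if cv2.contourArea(k)<150: continue
        P=onz(c,k[:,0,:],z)[:,:2].astype(np.float32)
        (x,y),_,_=r=cv2.minAreaRect(P); b=cv2.boxPoints(r); e=b[1]-b[0]; f=b[2]-b[1]
        if np.hypot(*e)<np.hypot(*f): e,f=f,e
        L,W=np.hypot(*e),np.hypot(*f)
        if 40<L<110 and W<50: out.append((x,y,np.degrees(np.arctan2(e[1],e[0])),L,W))
    return np.array(out).round(1)
E
python3 - <<'E'
from h import *
s=arm.read_state();im=np.load('/tmp/wrist.npy');c=cam('wrist',s)
print(sinks(c,im,lo=120));print(sinks(c,im,lo=150))
f=.8
for a,b in [((215,217),(255,263)),((328,195),(305,245)),((525,168),(529,228)),((632,166),(623,224))]:
    P=onz(c,np.array([a,b])*f,40)[:,:2]; d=P[1]-P[0]; print(P.mean(0).round(),np.hypot(*d).round(),np.degrees(np.arctan2(*d[::-1])).round())
# pot rim from top camera: ellipse of inner/outer rim
print(onz(c,np.array([[481,0]])*f,54))
E
```

```text
[[  28.2 -201.3   88.7   64.8   24.5]
 [  42.8  401.3  -89.2   64.2   48.1]
 [  61.6 -422.5   44.4  106.9   42.5]]
[[ 114.3   -6.    89.4   69.7   23.9]
 [ 384.4  288.7   38.3   64.2   20.6]
 [ 406.1  196.7  -30.8   62.6   19.1]
 [ 426.   -26.9    6.8   63.8   20.5]
 [ 430.4 -127.    -1.2   61.9   20.5]]
[384. 285.] 63.0 -145.0
[406. 196.] 61.0 152.0
[428. -25.] 64.0 -171.0
[ 431. -130.] 61.0 -180.0
[[606.03613392  34.14409539  54.        ]]
```

>>> step_arm:
  motion:
    - {"slide": [-7, -38, 36], "dr": [0, 0, -0.95], "jaw": 50}
    - {"slide": [-14, -76, 72], "dr": [0, 0, -1.9], "jaw": 50}
    - {"slide": [-21, -114, 108], "dr": [0, 0, -2.85], "jaw": 50}
    - {"slide": [-28, -152, 144], "dr": [0, 0, -3.8], "jaw": 50}
    - {"slide": [-36, -189, 180], "dr": [0, 0, -4.6], "jaw": 50}
    - {"slide": [-36, -189, 180], "dr": [0, 0, -4.6], "jaw": 50}
    - {"slide": [-36, -189, 180], "dr": [0, 0, -4.6], "jaw": 50}
    - {"slide": [-36, -189, 180], "dr": [0, 0, -4.6], "jaw": 50}

```text
clock: 2.15
position: [381.6, 294.8, 120.7]
ee_rot: [0.949, 0.315, 0.001, -0.001]
contact_force: [0.1, -0.6, 0.4]
gripper_width: 49.9
grasp_force: 0.0
```

>>> step_arm:
  motion:
    - {"slide": [0, 0, 40], "dr": [0, 0, 0], "jaw": 50}
    - {"slide": [0, 0, 80], "dr": [0, 0, 0], "jaw": 50}
    - {"slide": [0, 0, 105], "dr": [0, 0, 0], "jaw": 50}
    - {"slide": [0, 0, 111], "dr": [0, 0, 0], "jaw": 50}
    - {"slide": [0, 0, 111], "dr": [0, 0, 0], "jaw": 50}
    - {"slide": [0, 0, 111], "dr": [0, 0, 0], "jaw": 10}
    - {"slide": [0, 0, 111], "dr": [0, 0, 0], "jaw": 10}
    - {"slide": [0, 0, 111], "dr": [0, 0, 0], "jaw": 10}

```text
clock: 3.15
position: [381.8, 295.8, 10.0]
ee_rot: [0.949, 0.316, 0.001, -0.001]
contact_force: [-0.5, -1.2, 6.2]
gripper_width: 18.9
grasp_force: 59.4
```

>>> step_arm:
  motion:
    - {"slide": [0, 0, -50], "dr": [0, 0, 0], "jaw": 10}
    - {"slide": [0, 0, -100], "dr": [0, 0, 0.2], "jaw": 10}
    - {"slide": [42, 24, -120], "dr": [0, 0, 1.3], "jaw": 10}
    - {"slide": [84, 48, -120], "dr": [0, 0, 2.4], "jaw": 10}
    - {"slide": [126, 72, -120], "dr": [0, 0, 3.5], "jaw": 10}
    - {"slide": [168, 96, -120], "dr": [0, 0, 4.6], "jaw": 10}
    - {"slide": [208, 118, -120], "dr": [0, 0, 4.6], "jaw": 10}
    - {"slide": [208, 118, -120], "dr": [0, 0, 4.6], "jaw": 10}

```text
clock: 4.15
position: [620.4, 324.9, 127.0]
ee_rot: [1.0, -0.001, -0.0, 0.0]
contact_force: [-0.9, 0.3, -2.0]
gripper_width: 19.5
grasp_force: 58.9
```

```bash
python3 - <<'E'
from h import *
s,im=snap('top'); c=cam('top'); print(s['position'].round(1),s['gripper_width'],s['joints'].round(2))
s,w=snap('wrist')
cv2.imwrite('pics/p2.png',cv2.resize(np.hstack([cv2.resize(im[110:270,130:370],(640,427)),cv2.resize(w,(640,427))]),(800,267)))
E
```

```text
[620.4 324.9 127. ] 19.457651721438406 [ 0.71  0.59  0.08 -0.   -1.06  0.86]
```

View pics/p2.png

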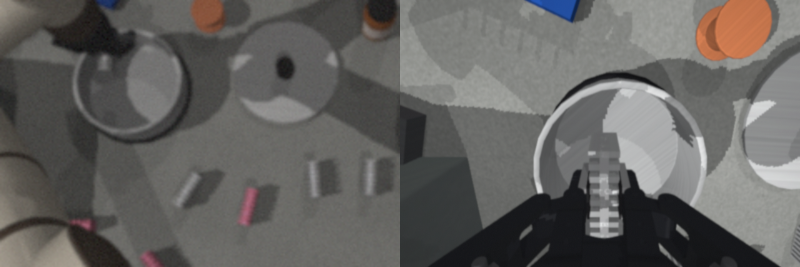

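The sink is held and over the pot. The rim spans columns about 535 to 707 in the right-hand half, so I'll refine the pot centre from it.

```bash
python3 - <<'E'
from h import *
s=arm.read_state();im=np.load('/tmp/wrist.npy');c=cam('wrist',s)
def circ(P):
    A=np.c_[2*P[:,:2],np.ones(len(P))]; b=(P[:,:2]**2).sum(1); x=np.linalg.lstsq(A,b,rcond=None)[0]; return x[:2],np.sqrt(x[2]+x[:2]@x[:2])
uv=(np.array([(534,160),(541,130),(560,100),(590,82),(620,77),(650,79),(680,97),(700,125),(708,155)])-[400,0])/[.625,.6675]
print(circ(onz(c,uv,80)))
ct=cam('top'); g=cv2.cvtColor(np.load('/tmp/top.npy'),cv2.COLOR_BGR2GRAY)
uv=np.array([(218,200),(222,180),(235,166),(261,158),(290,170),(304,195),(301,220),(283,238),(262,243),(240,236),(224,222)])*.8
print(circ(onz(ct,uv,80)))
E
```

```text
(array([595.14441542, 307.17227213]), np.float64(93.35151908393317))
(array([584.55892518, 299.21294945]), np.float64(102.06889845038654))
```

>>> step_arm:
  motion:
    - {"slide": [6, -6, 20], "dr": [0, 0, 0], "jaw": 10}
    - {"slide": [6, -6, 60], "dr": [0, 0, 0], "jaw": 10}
    - {"slide": [6, -6, 95], "dr": [0, 0, 0], "jaw": 10}
    - {"slide": [6, -6, 103], "dr": [0, 0, 0], "jaw": 10}
    - {"slide": [6, -6, 103], "dr": [0, 0, 0], "jaw": 10}
    - {"slide": [6, -6, 103], "dr": [0, 0, 0], "jaw": 38}
    - {"slide": [6, -6, 103], "dr": [0, 0, 0], "jaw": 38}
    - {"slide": [6, -6, 40], "dr": [0, 0, 0], "jaw": 38}

```text
clock: 5.25
position: [621.7, 329.5, 83.9]
ee_rot: [1.0, -0.0, -0.004, 0.003]
contact_force: [0.2, 1.4, 0.2]
gripper_width: 37.8
grasp_force: 0.0
```

>>> step_arm:
  motion:
    - {"slide": [0, 0, -36], "dr": [0, 0, 0], "jaw": 50}
    - {"slide": [-43, 26, -36], "dr": [0, 0, 0.8], "jaw": 50}
    - {"slide": [-86, 53, -36], "dr": [0, 0, 1.6], "jaw": 50}
    - {"slide": [-130, 80, -36], "dr": [0, 0, 2.4], "jaw": 50}
    - {"slide": [-173, 106, -36], "dr": [0, 0, 3.2], "jaw": 50}
    - {"slide": [-216, 132, -36], "dr": [0, 0, 3.8], "jaw": 50}
    - {"slide": [-216, 132, -36], "dr": [0, 0, 3.8], "jaw": 50}
    - {"slide": [-216, 132, -36], "dr": [0, 0, 3.8], "jaw": 50}

```text
clock: 6.25
position: [409.6, 200.4, 125.6]
ee_rot: [0.965, -0.261, 0.001, -0.002]
contact_force: [0.4, 1.6, -0.1]
gripper_width: 50.1
grasp_force: 0.0
```

```bash
python3 - <<'E'
from h import *
s,im=snap('wrist');c=cam('wrist',s); print(s['position'].round(1),R.from_quat(s['ee_rot']).as_euler('xyz',degrees=True).round(1))
print(sinks(c,im,lo=150))
cv2.imwrite('pics/w3.png',im)
s,t=snap('top'); print(sinks(cam('top'),t,lo=125))
E
```

```text
[409.6 200.4 125.6] [-1.797e+02 -1.000e-01 -3.030e+01]
[[ 1.327e+02  4.570e+01  8.880e+01  4.470e+01  2.530e+01]
 [ 3.364e+02  2.789e+02 -3.170e+01  6.550e+01  4.790e+01]
 [ 4.145e+02  3.198e+02  1.000e-01  4.990e+01  4.730e+01]
 [ 4.044e+02  2.022e+02 -3.090e+01  6.240e+01  1.970e+01]]
[[-58.4 219.4 -89.3  65.9  44.3]
 [ 90.1  11.  -86.1 107.2  19.4]]
```

>>> step_arm:
  motion:
    - {"slide": [-5, 1, 45], "dr": [0, 0, 0], "jaw": 50}
    - {"slide": [-5, 1, 85], "dr": [0, 0, 0], "jaw": 50}
    - {"slide": [-5, 1, 110], "dr": [0, 0, 0], "jaw": 50}
    - {"slide": [-5, 1, 116], "dr": [0, 0, 0], "jaw": 50}
    - {"slide": [-5, 1, 116], "dr": [0, 0, 0], "jaw": 50}
    - {"slide": [-5, 1, 116], "dr": [0, 0, 0], "jaw": 10}
    - {"slide": [-5, 1, 116], "dr": [0, 0, 0], "jaw": 10}
    - {"slide": [-5, 1, 116], "dr": [0, 0, 0], "jaw": 10}

```text
clock: 7.35
position: [404.3, 201.6, 9.3]
ee_rot: [0.965, -0.262, 0.001, -0.001]
contact_force: [-0.3, 1.1, 6.8]
gripper_width: 19.1
grasp_force: 59.4
```

>>> step_arm:
  motion:
    - {"slide": [0, 0, -50], "dr": [0, 0, 0], "jaw": 10}
    - {"slide": [0, 0, -100], "dr": [0, 0, -0.2], "jaw": 10}
    - {"slide": [13, -40, -121], "dr": [0, 0, -1.2], "jaw": 10}
    - {"slide": [28, -85, -121], "dr": [0, 0, -2.3], "jaw": 10}
    - {"slide": [45, -135, -121], "dr": [0, 0, -3.3], "jaw": 10}
    - {"slide": [63, -187, -121], "dr": [0, 0, -3.8], "jaw": 10}
    - {"slide": [63, -187, -121], "dr": [0, 0, -3.8], "jaw": 10}
    - {"slide": [63, -187, -121], "dr": [0, 0, -3.8], "jaw": 10}

```text
clock: 8.35
position: [551.5, 329.6, 128.1]
ee_rot: [1.0, -0.0, -0.001, 0.001]
contact_force: [-1.1, -0.1, -1.5]
gripper_width: 19.0
grasp_force: 59.0
```

```bash
python3 - <<'E'
from h import *
s,w=snap('wrist'); print(s['position'].round(1),s['gripper_width'])
cv2.imwrite('pics/w4.png',w)
E
```

```text
[551.5 329.6 128.1] 19.001979400706812
```

View pics/w4.png

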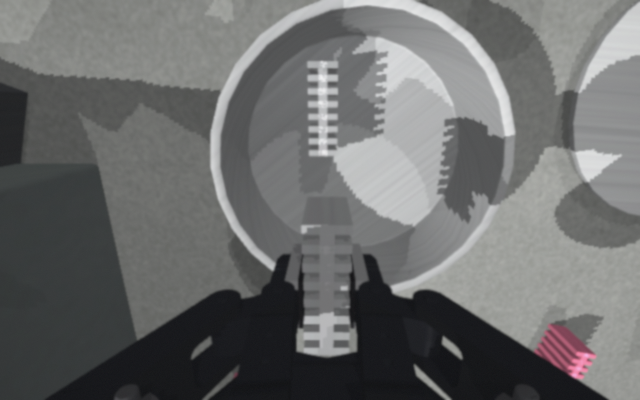

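Sink 1 stands upright in the pot, its top at about (322,108). The rim is fully visible, so I'll fit the pot centre from it.

```bash
python3 - <<'E'
from h import *
s=arm.read_state();w=np.load('/tmp/wrist.npy');c=cam('wrist',s)
def circ(P):
    A=np.c_[2*P[:,:2],np.ones(len(P))]; b=(P[:,:2]**2).sum(1); x=np.linalg.lstsq(A,b,rcond=None)[0]; return x[:2],np.sqrt(x[2]+x[:2]@x[:2])
uv=np.array([(211,145),(221,98),(250,46),(290,14),(460,35),(500,85),(514,140),(508,190),(480,245),(440,282),(395,294),(230,215),(253,258)])
P=onz(c,uv,80); q,r=circ(P); print(q,r,(np.hypot(*(P[:,:2]-q).T)-r).round(1))
print(onz(c,[(322,62),(322,155)],50))
E
```

```text
[588.04569276 307.13395815] 94.12244571756075 [ 0.1  0.3  2.   2.1 -2.1 -1.4 -0.7 -0.1  1.4  3.3 -1.7 -3.8  0.3]
[[653.99569432 332.66418064  50.        ]
 [593.09422435 332.89829466  50.        ]]
```

>>> step_arm:
  motion:
    - {"slide": [0, -2, 20], "dr": [0, 0, 0], "jaw": 10}
    - {"slide": [0, -2, 60], "dr": [0, 0, 0], "jaw": 10}
    - {"slide": [0, -2, 95], "dr": [0, 0, 0], "jaw": 10}
    - {"slide": [0, -2, 104], "dr": [0, 0, 0], "jaw": 10}
    - {"slide": [0, -2, 104], "dr": [0, 0, 0], "jaw": 10}
    - {"slide": [0, -2, 104], "dr": [0, 0, 0], "jaw": 38}
    - {"slide": [0, -2, 104], "dr": [0, 0, 0], "jaw": 38}
    - {"slide": [0, -2, 30], "dr": [0, 0, 0], "jaw": 38}

```text
clock: 9.4
position: [551.0, 329.5, 85.4]
ee_rot: [1.0, -0.001, -0.003, 0.003]
contact_force: [0.8, 0.6, -0.0]
gripper_width: 38.1
grasp_force: 0.0
```

>>> step_arm:
  motion:
    - {"slide": [0, 0, -40], "dr": [0, 0, 0], "jaw": 50}
    - {"slide": [-21, 59, -40], "dr": [0, 0, -0.2], "jaw": 50}
    - {"slide": [-42, 118, -40], "dr": [0, 0, -0.4], "jaw": 50}
    - {"slide": [-62, 178, -40], "dr": [0, 0, -0.6], "jaw": 50}
    - {"slide": [-83, 237, -40], "dr": [0, 0, -0.8], "jaw": 50}
    - {"slide": [-104, 296, -40], "dr": [0, 0, -0.85], "jaw": 50}
    - {"slide": [-125, 356, -40], "dr": [0, 0, -0.85], "jaw": 50}
    - {"slide": [-125, 356, -40], "dr": [0, 0, -0.85], "jaw": 50}

```text
clock: 10.4
position: [426.6, -26.4, 129.6]
ee_rot: [0.998, 0.057, 0.002, -0.0]
contact_force: [-0.2, -0.1, -0.9]
gripper_width: 50.2
grasp_force: 0.0
```

```bash
python3 - <<'E'
from h import *
s,im=snap('wrist');c=cam('wrist',s); print(s['position'].round(1),R.from_quat(s['ee_rot']).as_euler('xyz',degrees=True).round(1))
for lo in(140,160): print(sinks(c,im,lo=lo))
cv2.imwrite('pics/w5.png',im)
E
```

```text
[426.6 -26.4 129.6] [-180.    -0.2    6.6]
[[ 268.2 -163.1   41.9   50.3   20. ]
 [ 421.7 -126.6   -2.7   62.3   33.8]]
[[ 425.8 -120.6   -1.1   51.8   20. ]
 [ 426.3  -20.6    5.8   62.3   20.2]]
```

>>> step_arm:
  motion:
    - {"slide": [0, -6, 45], "dr": [0, 0, 0], "jaw": 50}
    - {"slide": [0, -6, 85], "dr": [0, 0, 0], "jaw": 50}
    - {"slide": [0, -6, 113], "dr": [0, 0, 0], "jaw": 50}
    - {"slide": [0, -6, 120], "dr": [0, 0, 0], "jaw": 50}
    - {"slide": [0, -6, 120], "dr": [0, 0, 0], "jaw": 50}
    - {"slide": [0, -6, 120], "dr": [0, 0, 0], "jaw": 10}
    - {"slide": [0, -6, 120], "dr": [0, 0, 0], "jaw": 10}
    - {"slide": [0, -6, 120], "dr": [0, 0, 0], "jaw": 10}

```text
clock: 11.45
position: [428.1, -17.4, 9.0]
ee_rot: [0.998, 0.06, 0.002, -0.0]
contact_force: [-0.7, 0.6, 6.5]
gripper_width: 18.7
grasp_force: 59.3
```

>>> step_arm:
  motion:
    - {"slide": [0, 0, -55], "dr": [0, 0, 0], "jaw": 10}
    - {"slide": [0, 0, -110], "dr": [0, 0, 0], "jaw": 10}
    - {"slide": [40, -47, -121], "dr": [0, 0, 0.2], "jaw": 10}
    - {"slide": [78, -93, -121], "dr": [0, 0, 0.4], "jaw": 10}
    - {"slide": [116, -138, -121], "dr": [0, 0, 0.6], "jaw": 10}
    - {"slide": [154, -183, -121], "dr": [0, 0, 0.85], "jaw": 10}
    - {"slide": [192, -228, -121], "dr": [0, 0, 0.85], "jaw": 10}
    - {"slide": [230, -273, -121], "dr": [0, 0, 0.85], "jaw": 10}

```text
clock: 12.45
position: [623.4, 282.1, 128.9]
ee_rot: [1.0, 0.0, -0.0, -0.0]
contact_force: [0.3, 0.0, -1.2]
gripper_width: 19.1
grasp_force: 59.0
```

>>> step_arm:
  motion:
    - {"slide": [0, 0, 15], "dr": [0, 0, 0], "jaw": 10}
    - {"slide": [0, 0, 60], "dr": [0, 0, 0], "jaw": 10}
    - {"slide": [0, 0, 95], "dr": [0, 0, 0], "jaw": 10}
    - {"slide": [0, 0, 105], "dr": [0, 0, 0], "jaw": 10}
    - {"slide": [0, 0, 105], "dr": [0, 0, 0], "jaw": 10}
    - {"slide": [0, 0, 105], "dr": [0, 0, 0], "jaw": 38}
    - {"slide": [0, 0, 105], "dr": [0, 0, 0], "jaw": 38}
    - {"slide": [0, 0, 35], "dr": [0, 0, 0], "jaw": 38}

```text
clock: 13.45
position: [620.3, 279.6, 83.5]
ee_rot: [1.0, 0.0, -0.004, 0.002]
contact_force: [1.3, 1.5, 0.3]
gripper_width: 38.6
grasp_force: 0.0
```

>>> step_arm:
  motion:
    - {"slide": [-5, 10, -40], "dr": [0, 0, 0], "jaw": 50}
    - {"slide": [-31, 65, -40], "dr": [0, 0, 0], "jaw": 50}
    - {"slide": [-58, 121, -40], "dr": [0, 0, 0], "jaw": 50}
    - {"slide": [-85, 177, -40], "dr": [0, 0, 0], "jaw": 50}
    - {"slide": [-112, 233, -40], "dr": [0, 0, 0], "jaw": 50}
    - {"slide": [-139, 289, -40], "dr": [0, 0, 0], "jaw": 50}
    - {"slide": [-166, 345, -40], "dr": [0, 0, 0], "jaw": 50}
    - {"slide": [-192, 402, -40], "dr": [0, 0, 0], "jaw": 50}

```text
clock: 14.45
position: [431.3, -122.9, 128.6]
ee_rot: [1.0, 0.001, 0.003, 0.0]
contact_force: [0.0, -1.0, -0.0]
gripper_width: 50.1
grasp_force: 0.0
```

```bash
python3 - <<'E'
from h import *
s,im=snap('wrist');c=cam('wrist',s); print(s['position'].round(1),R.from_quat(s['ee_rot']).as_euler('xyz',degrees=True).round(1))
for lo in(140,160,175): print(sinks(c,im,lo=lo))
cv2.imwrite('pics/w6.png',im)
E
```

```text
[ 431.3 -122.9  128.6] [ 1.8e+02 -3.0e-01  1.0e-01]
[[ 265.2 -233.3   34.6   43.8   26.2]
 [ 255.7   -3.9  -36.    66.7   22.9]]
[[ 431.  -121.    -1.4   63.    20.8]]
[[ 430.9 -121.2   -1.6   61.6   19.7]]
```

>>> step_arm:
  motion:
    - {"slide": [0, -2, 45], "dr": [0, 0, 0.2], "jaw": 50}
    - {"slide": [0, -2, 85], "dr": [0, 0, 0.2], "jaw": 50}
    - {"slide": [0, -2, 113], "dr": [0, 0, 0.2], "jaw": 50}
    - {"slide": [0, -2, 119], "dr": [0, 0, 0.2], "jaw": 50}
    - {"slide": [0, -2, 119], "dr": [0, 0, 0.2], "jaw": 50}
    - {"slide": [0, -2, 119], "dr": [0, 0, 0.2], "jaw": 10}
    - {"slide": [0, -2, 119], "dr": [0, 0, 0.2], "jaw": 10}
    - {"slide": [0, -2, 119], "dr": [0, 0, 0.2], "jaw": 10}

```text
clock: 15.5
position: [432.3, -119.3, 8.6]
ee_rot: [1.0, -0.013, 0.002, -0.0]
contact_force: [0.1, 0.5, 6.5]
gripper_width: 19.3
grasp_force: 59.3
```

>>> step_arm:
  motion:
    - {"slide": [0, 0, -55], "dr": [0, 0, 0], "jaw": 10}
    - {"slide": [0, 0, -110], "dr": [0, 0, 0], "jaw": 10}
    - {"slide": [16, -60, -121], "dr": [0, 0, -0.2], "jaw": 10}
    - {"slide": [32, -120, -121], "dr": [0, 0, -0.2], "jaw": 10}
    - {"slide": [48, -180, -121], "dr": [0, 0, -0.2], "jaw": 10}
    - {"slide": [64, -240, -121], "dr": [0, 0, -0.2], "jaw": 10}
    - {"slide": [80, -300, -121], "dr": [0, 0, -0.2], "jaw": 10}
    - {"slide": [97, -360, -121], "dr": [0, 0, -0.2], "jaw": 10}

```text
clock: 16.5
position: [537.9, 239.9, 128.8]
ee_rot: [1.0, 0.0, 0.0, -0.0]
contact_force: [0.3, 0.5, -1.1]
gripper_width: 19.3
grasp_force: 59.1
```

>>> step_arm:
  motion:
    - {"slide": [13, -41, 0], "dr": [0, 0, 0], "jaw": 10}
    - {"slide": [13, -41, 10], "dr": [0, 0, 0], "jaw": 10}
    - {"slide": [13, -41, 60], "dr": [0, 0, 0], "jaw": 10}
    - {"slide": [13, -41, 100], "dr": [0, 0, 0], "jaw": 10}
    - {"slide": [13, -41, 105], "dr": [0, 0, 0], "jaw": 10}
    - {"slide": [13, -41, 105], "dr": [0, 0, 0], "jaw": 38}
    - {"slide": [13, -41, 105], "dr": [0, 0, 0], "jaw": 38}
    - {"slide": [13, -41, 40], "dr": [0, 0, 0], "jaw": 38}

```text
clock: 17.5
position: [549.0, 277.7, 83.0]
ee_rot: [1.0, 0.0, -0.003, 0.002]
contact_force: [1.0, -0.2, 0.4]
gripper_width: 37.7
grasp_force: 0.0
```

>>> step_arm:
  motion:
    - {"slide": [0, 0, -60], "dr": [0, 0, 0], "jaw": 60}
    - {"slide": [0, 0, -110], "dr": [0, 0, 0], "jaw": 60}
    - {"slide": [-20, 50, -110], "dr": [0, 0, 0], "jaw": 60}
    - {"slide": [-20, 80, -110], "dr": [0, 0, 0], "jaw": 60}
    - {"slide": [-20, 130, -110], "dr": [0, 0, 0], "jaw": 60}
    - {"slide": [-20, 130, -110], "dr": [0, 0, 0], "jaw": 60}
    - {"slide": [-20, 130, -110], "dr": [0, 0, 0], "jaw": 60}
    - {"slide": [-20, 130, -110], "dr": [0, 0, 0], "jaw": 60}

```text
clock: 18.5
position: [530.9, 149.3, 195.7]
ee_rot: [1.0, 0.001, 0.0, -0.0]
contact_force: [0.5, -0.4, 0.2]
gripper_width: 60.1
grasp_force: 0.0
```

```bash
python3 - <<'E'
from h import *
s,w=snap('wrist'); print(s['position'].round(1),s['gripper_width'],s['joints'].round(2))
cv2.imwrite('pics/w7.png',w)
E
```

```text
[530.9 149.3 195.7] 60.14439957783645 [ 0.57  0.29 -0.23 -0.   -1.05  1.  ]
```

View pics/w7.png

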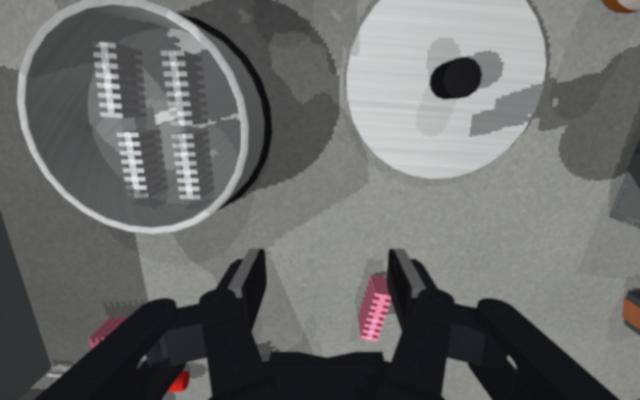

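All four sinks stand in the pot, around (135,120). The lid lies at about (447,80), with its knob top at about (461,75).

```bash
cat >> h.py <<'E'
def circ(P):
    A=np.c_[2*P[:,:2],np.ones(len(P))]; b=(P[:,:2]**2).sum(1); x=np.linalg.lstsq(A,b,rcond=None)[0]; return x[:2].round(1),np.sqrt(x[2]+x[:2]@x[:2]).round(1)
E
python3 - <<'E'
from h import *
s=arm.read_state();w=np.load('/tmp/wrist.npy');c=cam('wrist',s)
print('lid',circ(onz(c,[(347,80),(353,120),(380,158),(420,177),(457,176),(500,160),(535,120),(547,75),(361,35),(536,25)],14)))
print('pot',circ(onz(c,[(18,90),(23,55),(45,22),(80,3),(185,14),(222,50),(243,95),(246,150),(225,200),(170,231),(120,226),(70,197),(35,150)],80)))
g=(w.max(2)<60)&(np.add.outer(np.arange(400),0*np.arange(640))<130)
ys,xs=np.where(g); k=(xs>400)&(xs<500); print('blk',xs[k].min(),xs[k].max(),ys[k].min(),ys[k].max())
print('knobtop',onz(c,[(466,75),(461,75)],54))
E
```

```text
lid (array([627.6,  31.6]), np.float64(96.8))
pot (array([592.4, 305.7]), np.float64(93.1))
blk 431 480 58 97
knobtop [[632.02516975  31.14322561  54.        ]
 [631.99154231  35.4328969   54.        ]]
```

>>> step_arm:
  motion:
    - {"slide": [0, 50, 15], "dr": [0, 0, 0], "jaw": 60}
    - {"slide": [0, 100, 30], "dr": [0, 0, 0], "jaw": 60}
    - {"slide": [0, 117, 31], "dr": [0, 0, 0], "jaw": 60}
    - {"slide": [0, 117, 31], "dr": [0, 0, 0], "jaw": 60}
    - {"slide": [0, 117, 31], "dr": [0, 0, 0], "jaw": 60}
    - {"slide": [0, 117, 31], "dr": [0, 0, 0], "jaw": 60}
    - {"slide": [0, 117, 31], "dr": [0, 0, 0], "jaw": 60}
    - {"slide": [0, 117, 31], "dr": [0, 0, 0], "jaw": 60}

```text
clock: 19.55
position: [531.1, 32.3, 164.8]
ee_rot: [1.0, 0.001, 0.0, -0.0]
contact_force: [0.4, 0.3, 0.4]
gripper_width: 59.7
grasp_force: 0.0
```

```bash
cat >> h.py <<'E'
def edgecirc(c,im,z,ctr,r,win=14,n=180,sign=None):
    """refine a circle of known radius r at height z: strongest gradient across the predicted edge; robust fit"""
    g=cv2.GaussianBlur(cv2.cvtColor(im,cv2.COLOR_BGR2GRAY),(3,3),0).astype(np.float32)
    ctr=np.array(ctr,float); rr=np.arange(r-win,r+win+.1,.5)
    for it in range(3):
        P=[]
        for t in np.linspace(0,2*np.pi,n,endpoint=False):
            L=np.c_[ctr[0]+rr*np.cos(t),ctr[1]+rr*np.sin(t),0*rr+z]; u=proj(c,L).astype(np.float32)
            if (u<2).any() or (u[:,0]>637).any() or (u[:,1]>397).any(): continue
            v=cv2.remap(g,u[:,0].reshape(1,-1).copy(),u[:,1].reshape(1,-1).copy(),cv2.INTER_LINEAR)[0]
            d=v[:-4]-v[4:]          # inside brighter than outside
            i=d.argmax()
            if d[i]>25: P.append(L[i+2,:2])
        P=np.array(P); keep=np.ones(len(P),bool)
        for _ in range(6):
            q,R_=circ(P[keep]); e=np.abs(np.hypot(*(P-q).T)-R_); keep=e<max(1.,2*np.median(e[keep]))
        ctr=q
    return q,R_,keep.sum(),len(P)
E
python3 - <<'E'
from h import *
s,w=snap('wrist'); print(s['position'].round(2)); c=cam('wrist',s)
cv2.imwrite('pics/lid8.png',w); print(edgecirc(c,w,14,(628,32),98))
E
```

```text
[531.09  32.3  164.77]
(array([630.3,  33.4]), np.float64(97.3), np.int64(110), 118)
```

>>> step_arm:
  motion:
    - {"slide": [-5, -34, -10], "dr": [0, 0, 0], "jaw": 60}
    - {"slide": [-10, -90, -30], "dr": [0, 0, 0], "jaw": 60}
    - {"slide": [-17, -140, -50], "dr": [0, 0, 0], "jaw": 60}
    - {"slide": [-25, -190, -60], "dr": [0, 0, 0], "jaw": 60}
    - {"slide": [-30, -240, -66], "dr": [0, 0, 0], "jaw": 60}
    - {"slide": [-37, -274, -66], "dr": [0, 0, 0], "jaw": 60}
    - {"slide": [-37, -274, -66], "dr": [0, 0, 0], "jaw": 60}
    - {"slide": [-37, -274, -66], "dr": [0, 0, 0], "jaw": 60}

```text
clock: 20.6
position: [493.7, 305.4, 230.4]
ee_rot: [1.0, 0.0, -0.0, 0.0]
contact_force: [0.3, -0.6, -0.3]
gripper_width: 60.4
grasp_force: 0.0
```

```bash
python3 - <<'E'
from h import *
s,w=snap('wrist'); print(s['position'].round(2)); c=cam('wrist',s)
cv2.imwrite('pics/pot8.png',w); print(edgecirc(c,w,80,(592,306),95))
l=cv2.imread('pics/lid8.png'); cv2.imwrite('pics/both8.png',cv2.resize(np.hstack([l,w]),(800,250)))
E
```

```text
[493.73 305.45 230.43]
(array([590.7, 308.1]), np.float64(93.8), np.int64(116), 116)
```

View pics/both8.png

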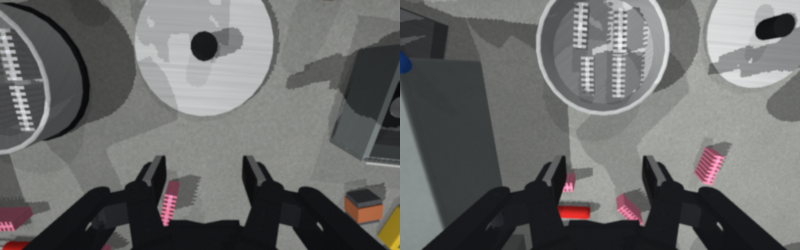

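>>> step_arm:
  motion:
    - {"slide": [25, 50, 24], "dr": [0, 0, 0], "jaw": 60}
    - {"slide": [50, 100, 48], "dr": [0, 0, 0], "jaw": 60}
    - {"slide": [75, 150, 72], "dr": [0, 0, 0], "jaw": 60}
    - {"slide": [100, 200, 96], "dr": [0, 0, 0], "jaw": 60}
    - {"slide": [125, 250, 120], "dr": [0, 0, 0], "jaw": 60}
    - {"slide": [136, 272, 130], "dr": [0, 0, 0], "jaw": 60}
    - {"slide": [136, 272, 130], "dr": [0, 0, 0], "jaw": 60}
    - {"slide": [136, 272, 130], "dr": [0, 0, 0], "jaw": 60}

```text
clock: 21.65
position: [630.0, 33.6, 101.2]
ee_rot: [1.0, -0.0, 0.0, -0.0]
contact_force: [-0.2, 0.5, 0.1]
gripper_width: 59.6
grasp_force: 0.0
```

>>> step_arm:
  motion:
    - {"slide": [0, 0, 40], "dr": [0, 0, 0], "jaw": 60}
    - {"slide": [0, 0, 70], "dr": [0, 0, 0], "jaw": 60}
    - {"slide": [0, 0, 80], "dr": [0, 0, 0], "jaw": 60}
    - {"slide": [0, 0, 80], "dr": [0, 0, 0], "jaw": 60}
    - {"slide": [0, 0, 80], "dr": [0, 0, 0], "jaw": 10}
    - {"slide": [0, 0, 80], "dr": [0, 0, 0], "jaw": 10}
    - {"slide": [0, 0, 80], "dr": [0, 0, 0], "jaw": 10}
    - {"slide": [0, 0, 80], "dr": [0, 0, 0], "jaw": 10}

```text
clock: 22.65
position: [631.3, 34.0, 22.8]
ee_rot: [1.0, 0.001, 0.002, -0.0]
contact_force: [-0.7, 0.2, 5.3]
gripper_width: 32.5
grasp_force: 60.2
```

>>> step_arm:
  motion:
    - {"slide": [0, 0, -20], "dr": [0, 0, 0], "jaw": 10}
    - {"slide": [0, 0, -60], "dr": [0, 0, 0], "jaw": 10}
    - {"slide": [0, 0, -110], "dr": [0, 0, 0], "jaw": 10}
    - {"slide": [0, 0, -130], "dr": [0, 0, 0], "jaw": 10}
    - {"slide": [0, 0, -130], "dr": [0, 0, 0], "jaw": 10}
    - {"slide": [0, 0, -130], "dr": [0, 0, 0], "jaw": 10}
    - {"slide": [0, 0, -130], "dr": [0, 0, 0], "jaw": 10}
    - {"slide": [0, 0, -130], "dr": [0, 0, 0], "jaw": 10}

```text
clock: 23.65
position: [629.6, 33.8, 149.3]
ee_rot: [1.0, 0.0, -0.001, 0.0]
contact_force: [-0.8, 0.5, -3.5]
gripper_width: 32.4
grasp_force: 60.4
```

```bash
python3 - <<'E'
from h import *
s,w=snap('wrist'); p=s['position'];print(p.round(2),s['contact_force'].round(1)); c=cam('wrist',s)
cv2.imwrite('pics/held9.png',w)
for dz in(-6.8,-6): print(edgecirc(c,w,p[2]+dz,p[:2],98))
E
```

```text
[629.56  33.81 149.32] [-0.8  0.5 -3.5]
(array([630.1,  34.4]), np.float64(95.5), np.int64(104), 108)
(array([630.5,  34.4]), np.float64(95.0), np.int64(104), 107)
```

View pics/held9.png

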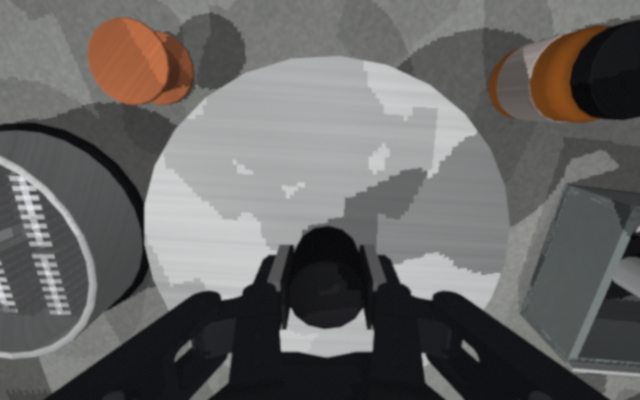

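The lid is held level, and its offset from the TCP measures only about 0.5 mm.

>>> step_arm:
  motion:
    - {"slide": [-6, -40, 0], "dr": [0, 0, 0], "jaw": 10}
    - {"slide": [-14, -95, 0], "dr": [0, 0, 0], "jaw": 10}
    - {"slide": [-22, -150, 0], "dr": [0, 0, 0], "jaw": 10}
    - {"slide": [-30, -205, 0], "dr": [0, 0, 0], "jaw": 10}
    - {"slide": [-36, -250, 0], "dr": [0, 0, 0], "jaw": 10}
    - {"slide": [-39, -274, 0], "dr": [0, 0, 0], "jaw": 10}
    - {"slide": [-39, -274, 0], "dr": [0, 0, 0], "jaw": 10}
    - {"slide": [-39, -274, 0], "dr": [0, 0, 0], "jaw": 10}

```text
clock: 24.7
position: [590.8, 307.0, 150.3]
ee_rot: [1.0, -0.0, -0.0, 0.0]
contact_force: [-0.3, 0.3, -4.7]
gripper_width: 32.6
grasp_force: 60.6
```

>>> step_arm:
  motion:
    - {"slide": [0, 0, 15], "dr": [0, 0, 0], "jaw": 10}
    - {"slide": [0, 0, 30], "dr": [0, 0, 0], "jaw": 10}
    - {"slide": [0, 0, 40], "dr": [0, 0, 0], "jaw": 10}
    - {"slide": [0, 0, 40], "dr": [0, 0, 0], "jaw": 10}
    - {"slide": [0, 0, 40], "dr": [0, 0, 0], "jaw": 10}
    - {"slide": [0, 0, 40], "dr": [0, 0, 0], "jaw": 10}
    - {"slide": [0, 0, 40], "dr": [0, 0, 0], "jaw": 10}
    - {"slide": [0, 0, 40], "dr": [0, 0, 0], "jaw": 10}

```text
clock: 25.7
position: [591.0, 308.0, 111.0]
ee_rot: [1.0, 0.0, 0.0, -0.0]
contact_force: [-0.2, 0.1, -3.7]
gripper_width: 32.5
grasp_force: 60.6
```

>>> step_arm:
  motion:
    - {"slide": [0, 0, 3], "dr": [0, 0, 0], "jaw": 10}
    - {"slide": [0, 0, 5], "dr": [0, 0, 0], "jaw": 10}
    - {"slide": [0, 0, 7], "dr": [0, 0, 0], "jaw": 10}
    - {"slide": [0, 0, 9], "dr": [0, 0, 0], "jaw": 10}
    - {"slide": [0, 0, 11], "dr": [0, 0, 0], "jaw": 10}
    - {"slide": [0, 0, 12], "dr": [0, 0, 0], "jaw": 10}
    - {"slide": [0, 0, 13], "dr": [0, 0, 0], "jaw": 10}
    - {"slide": [0, 0, 13], "dr": [0, 0, 0], "jaw": 10}

```text
clock: 26.7
position: [590.9, 307.9, 97.6]
ee_rot: [1.0, 0.0, -0.0, 0.0]
contact_force: [0.1, -0.2, -3.6]
gripper_width: 32.4
grasp_force: 60.6
```

Free so far, with the plug inside the bore. I'll lower the last bit.

>>> step_arm:
  motion:
    - {"slide": [0, 0, 1], "dr": [0, 0, 0], "jaw": 10}
    - {"slide": [0, 0, 2], "dr": [0, 0, 0], "jaw": 10}
    - {"slide": [0, 0, 3], "dr": [0, 0, 0], "jaw": 10}
    - {"slide": [0, 0, 3], "dr": [0, 0, 0], "jaw": 10}
    - {"slide": [0, 0, 3], "dr": [0, 0, 0], "jaw": 60}
    - {"slide": [0, 0, 3], "dr": [0, 0, 0], "jaw": 60}
    - {"slide": [0, 0, 3], "dr": [0, 0, 0], "jaw": 60}
    - {"slide": [0, 0, 3], "dr": [0, 0, 0], "jaw": 60}

```text
clock: 27.7
position: [591.1, 308.0, 95.0]
ee_rot: [1.0, 0.0, 0.0, -0.0]
contact_force: [0.2, -0.9, -0.6]
gripper_width: 59.9
grasp_force: 0.0
```

>>> step_arm:
  motion:
    - {"slide": [0, 0, -40], "dr": [0, 0, 0], "jaw": 60}
    - {"slide": [0, 0, -90], "dr": [0, 0, 0], "jaw": 60}
    - {"slide": [0, 0, -100], "dr": [0, 0, 0], "jaw": 60}
    - {"slide": [-40, 50, -100], "dr": [0, 0, 0], "jaw": 60}
    - {"slide": [-80, 80, -100], "dr": [0, 0, 0], "jaw": 60}
    - {"slide": [-80, 80, -100], "dr": [0, 0, 0], "jaw": 60}
    - {"slide": [-80, 80, -100], "dr": [0, 0, 0], "jaw": 60}
    - {"slide": [-80, 80, -100], "dr": [0, 0, 0], "jaw": 60}

```text
clock: 28.7
position: [511.8, 228.7, 194.5]
ee_rot: [1.0, 0.0, 0.0, -0.0]
contact_force: [0.0, 0.3, -0.2]
gripper_width: 60.1
grasp_force: 0.0
```

```bash
python3 - <<'E'
from h import *
s,w=snap('wrist'); p=s['position'];print(p.round(2)); c=cam('wrist',s)
print(edgecirc(c,w,86,(591,308),98))
_,t=snap('scene')
cv2.imwrite('pics/lidon.png',np.hstack([cv2.resize(w,(400,250)),cv2.resize(t[210:360,330:530],(333,250))]))
E
```

```text
[511.82 228.69 194.48]
(array([590. , 308.4]), np.float64(97.1), np.int64(128), 128)
```

View pics/lidon.png

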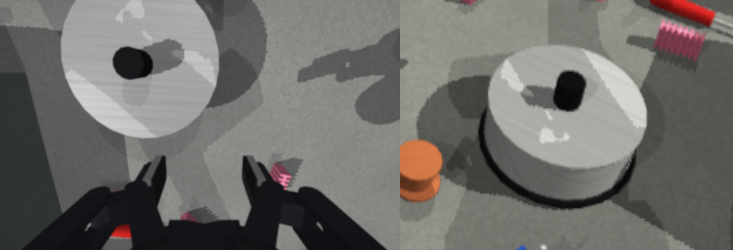

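The lid sits level on the pot. Now I'll move on to the console.

>>> step_arm:
  motion:
    - {"slide": [-8, 60, -8], "dr": [0, 0, 0], "jaw": 60}
    - {"slide": [-16, 120, -16], "dr": [0, 0, 0], "jaw": 60}
    - {"slide": [-24, 180, -24], "dr": [0, 0, 0], "jaw": 60}
    - {"slide": [-32, 240, -32], "dr": [0, 0, 0], "jaw": 60}
    - {"slide": [-40, 300, -40], "dr": [0, 0, 0], "jaw": 60}
    - {"slide": [-48, 360, -48], "dr": [0, 0, 0], "jaw": 60}
    - {"slide": [-56, 420, -56], "dr": [0, 0, 0], "jaw": 60}
    - {"slide": [-62, 480, -56], "dr": [0, 0, 0], "jaw": 60}

```text
clock: 29.8
position: [449.8, -254.3, 251.5]
ee_rot: [1.0, 0.0, 0.001, 0.0]
contact_force: [1.5, -0.2, -0.4]
gripper_width: 60.0
grasp_force: 0.0
```

>>> step_arm:
  motion:
    - {"slide": [0, 15, 0], "dr": [0, 0, 0], "jaw": 60}
    - {"slide": [0, 15, 0], "dr": [0, 0, 0], "jaw": 60}
    - {"slide": [0, 15, 0], "dr": [0, 0, 0], "jaw": 60}
    - {"slide": [0, 15, 0], "dr": [0, 0, 0], "jaw": 60}
    - {"slide": [0, 15, 0], "dr": [0, 0, 0], "jaw": 60}
    - {"slide": [0, 15, 0], "dr": [0, 0, 0], "jaw": 60}
    - {"slide": [0, 15, 0], "dr": [0, 0, 0], "jaw": 60}
    - {"slide": [0, 15, 0], "dr": [0, 0, 0], "jaw": 60}

```text
clock: 30.8
position: [449.2, -267.1, 250.7]
ee_rot: [1.0, 0.0, 0.0, 0.0]
contact_force: [-0.1, -0.3, -0.5]
gripper_width: 60.2
grasp_force: 0.0
```

```bash
python3 - <<'E'
from h import *
s,w=snap('wrist'); p=s['position'];print(p.round(2),s['joints'].round(2)); c=cam('wrist',s)
cv2.imwrite('pics/con10.png',w[:300])
E
```

```text
[ 449.22 -267.12  250.7 ] [-0.23  0.2  -0.21  0.   -1.17  1.8 ]
```

View pics/con10.png

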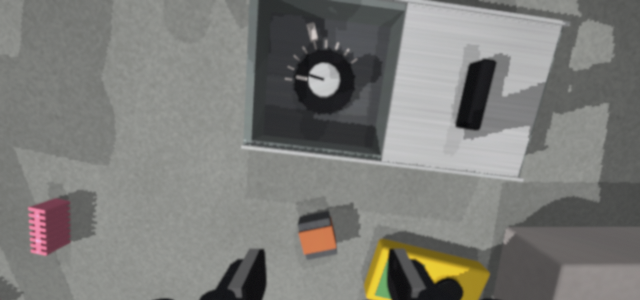

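```bash
python3 - <<'E'
from h import *
s=arm.read_state();c=cam('wrist',s); w=np.load('/tmp/wrist.npy')
cv2.imwrite('pics/con11.png',cv2.resize(w[5:135,255:395],None,fx=4.5,fy=4.5,interpolation=cv2.INTER_CUBIC))
h=cv2.cvtColor(w,cv2.COLOR_BGR2HSV); m=((h[...,2]>130)&(h[...,1]<60)).astype(np.uint8)
for i,(x,y,ww,hh,a) in enumerate(cv2.connectedComponentsWithStats(m[:160,260:380])[2]):
    if 15<a<2000: print(x+260,y,ww,hh,a)
E
```

```text
310 27 8 13 76
335 43 4 6 18
308 63 32 33 766
260 147 107 13 732
```

View pics/con11.png

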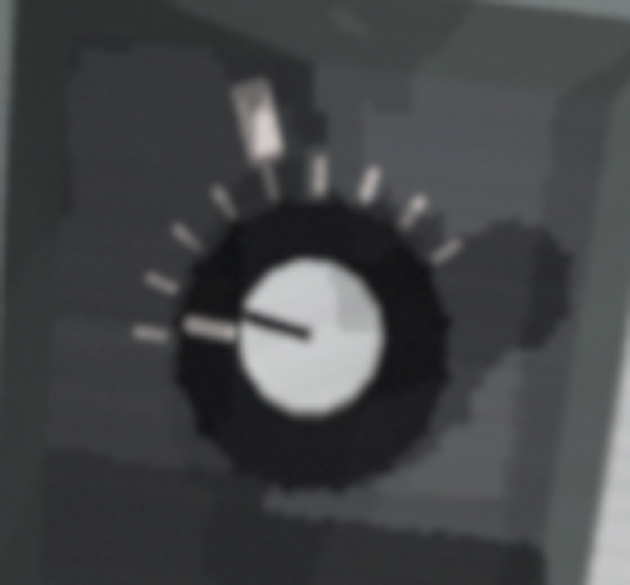

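```bash
python3 - <<'E'
from h import *
s=arm.read_state();c=cam('wrist',s)
f=lambda u,z: onz(c,np.array(u)/4.5+[255,5],z)[0,:2]
C=f((312,336),62); T=f((246,316),62); L0=f((308,334),62)
an=lambda v: np.degrees(np.arctan2(v[1],v[0]))
tab=[f((253,88),20),f((266,155),20)]
O=f((313,345),21)  # outer disc centre rough
print('C',C,'tip',T,np.hypot(*(T-C)),'ptr',an(T-C),an(T-L0),'tab',tab,[np.hypot(*(t-C)) for t in tab],[an(t-C) for t in tab],an(tab[0]-tab[1]))
mk=[f((185,325),21),f((238,330),21)];print('outer',mk,O,an(mk[0]-mk[1]))
w=np.load('/tmp/wrist.npy');m=(w.max(2)<45).astype(np.uint8)
n,lab,st,ce=cv2.connectedComponentsWithStats(m[30:150,440:510]);j=1+st[1:,4].argmax();print(st[j],ce[j]+[440,30]);print('handle',onz(c,[ce[j]+[440,30]],95), onz(c,[[489,60],[464,128],[495,62],[480,129]],108))
# console direction: near edge of box at z=72
e=onz(c,[(245,147),(520,178)],72);print('edge',e,an(e[0,:2]-e[1,:2]))
E
```

```text
C [ 549.67305738 -264.53296935] tip [ 553.80780797 -249.99466349] 15.114843690916334 ptr 74.12404237166409 74.75965678744234 tab [array([ 608.49495864, -250.25325616]), array([ 593.95357145, -253.20528844])] [np.float64(60.53037482709737), np.float64(45.706457759583074)] [np.float64(13.64526288198533), np.float64(14.34946265485642)] 11.475607522325026
outer [array([ 555.44027555, -232.74887391]), array([ 554.26957062, -245.88362419])] [ 550.76951297 -264.50479111] 84.90666599925139
[  17   30   38   69 1612] [475.19602978  93.9646402 ]
handle [[ 535.41155641 -402.02278581   95.        ]] [[ 562.28745214 -404.22438973  108.        ]
 [ 505.92164613 -389.95406847  108.        ]
 [ 560.76716234 -409.58724077  108.        ]
 [ 505.11323952 -404.52959183  108.        ]]
edge [[ 484.31376187 -183.17532646   72.        ]
 [ 452.19405334 -472.08960291   72.        ]] 83.65625820762537
```

>>> step_arm:
  motion:
    - {"slide": [30, -2, 40], "dr": [0, 0, 0], "jaw": 60}
    - {"slide": [60, -2, 80], "dr": [0, 0, 0], "jaw": 60}
    - {"slide": [90, -2, 120], "dr": [0, 0, 0], "jaw": 60}
    - {"slide": [100, -2, 141], "dr": [0, 0, 0], "jaw": 60}
    - {"slide": [100, -2, 141], "dr": [0, 0, 0], "jaw": 60}
    - {"slide": [100, -2, 141], "dr": [0, 0, 0], "jaw": 60}
    - {"slide": [100, -2, 141], "dr": [0, 0, 0], "jaw": 60}
    - {"slide": [100, -2, 141], "dr": [0, 0, 0], "jaw": 60}

```text
clock: 31.85
position: [549.3, -265.3, 111.2]
ee_rot: [1.0, 0.0, 0.001, 0.0]
contact_force: [-0.2, 1.2, 0.2]
gripper_width: 60.1
grasp_force: 0.0
```

```bash
python3 - <<'E'
from h import *
s,w=snap('wrist'); print(s['position'].round(2),s['joints'].round(2)); c=cam('wrist',s)
cv2.imwrite('pics/con12.png',cv2.resize(w[100:400,180:480],(600,600)))
print(proj(c,[549.2,-265.1,62]))
E
```

```text
[ 549.32 -265.32  111.19] [-0.18  0.46 -0.19  0.   -0.91  1.76]
[[326.710219   225.53262043]]
```

View pics/con12.png

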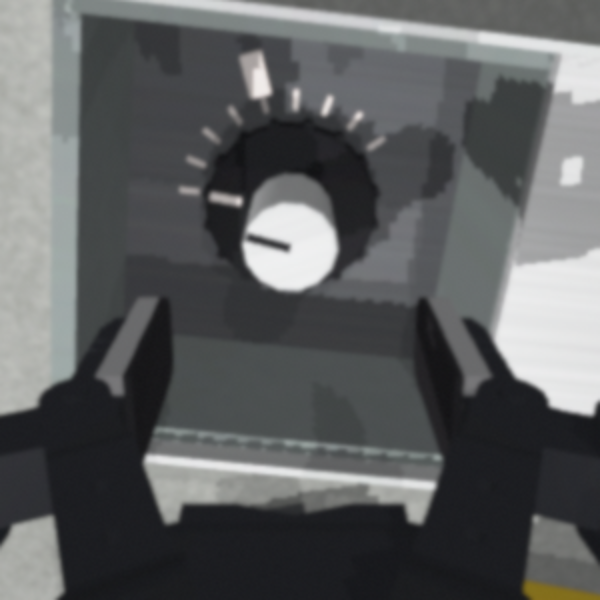

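>>> step_arm:
  motion:
    - {"slide": [0.7, -0.5, 30], "dr": [0, 0, 0], "jaw": 60}
    - {"slide": [0.7, -0.5, 60], "dr": [0, 0, 0], "jaw": 60}
    - {"slide": [0.7, -0.5, 78], "dr": [0, 0, 0], "jaw": 60}
    - {"slide": [0.7, -0.5, 81], "dr": [0, 0, 0], "jaw": 60}
    - {"slide": [0.7, -0.5, 81], "dr": [0, 0, 0], "jaw": 42}
    - {"slide": [0.7, -0.5, 81], "dr": [0, 0, 0], "jaw": 38}
    - {"slide": [0.7, -0.5, 81], "dr": [0, 0, 0], "jaw": 35}
    - {"slide": [0.7, -0.5, 81], "dr": [0, 0, 0], "jaw": 35}

```text
clock: 32.9
position: [550.1, -264.7, 29.2]
ee_rot: [1.0, 0.0, 0.0, 0.0]
contact_force: [-0.6, -0.1, 0.5]
gripper_width: 34.9
grasp_force: 0.0
```

```bash
python3 - <<'E'
from h import *
w=np.load('/tmp/wrist.npy'); s=arm.read_state(); s=dict(s); p=s['position']; print(p.round(2),s['contact_force'].round(1))
s['position']=np.array([549.32,-265.32,111.19]); c=cam('wrist',s)
f=lambda u,z: onz(c,np.array(u)/2+[180,100],z)[0,:2]
an=lambda v: np.degrees(np.arctan2(v[1],v[0]))
C=f((291,247),62);T=f((248,238),62);i=f((265,98),20);o=f((250,52),20)
print(C,an(T-C),np.hypot(*(T-C)),an(T-f((289,247),62)),i,o,an(i-C),an(o-C),np.hypot(*(i-C)),np.hypot(*(o-C)))
E
```

```text
[ 550.14 -264.68   29.2 ] [-0.6 -0.1  0.5]
[ 550.56094751 -264.28705562] 77.44509973033595 14.40972163842479 76.84835631306935 [ 593.81123657 -254.46709189] [ 610.53403191 -249.18744129] 12.7921127921649 14.131823149604706 44.351090074320425 61.84471848553167
```

>>> step_arm:
  motion:
    - {"slide": [0, 0, 0], "dr": [0, 0, 0], "jaw": 20}
    - {"slide": [0, 0, 0], "dr": [0, 0, 0], "jaw": 20}
    - {"slide": [0, 0, 0], "dr": [0, 0, 0], "jaw": 20}
    - {"slide": [0, 0, 0], "dr": [0, 0, 0], "jaw": 20}
    - {"slide": [0, 0, 0], "dr": [0, 0, 1], "jaw": 20}
    - {"slide": [0, 0, 0], "dr": [0, 0, 2], "jaw": 20}
    - {"slide": [0, 0, 0], "dr": [0, 0, 2.5], "jaw": 20}
    - {"slide": [0, 0, 0], "dr": [0, 0, 2.5], "jaw": 20}

```text
clock: 33.9
position: [550.1, -264.4, 29.3]
ee_rot: [0.985, -0.173, 0.0, -0.0]
contact_force: [-1.0, 2.7, 4.9]
gripper_width: 30.7
grasp_force: 59.3
```

>>> step_arm:
  motion:
    - {"slide": [0, 0, 0], "dr": [0, 0, 1], "jaw": 20}
    - {"slide": [0, 0, 0], "dr": [0, 0, 2], "jaw": 20}
    - {"slide": [0, 0, 0], "dr": [0, 0, 3], "jaw": 20}
    - {"slide": [0, 0, 0], "dr": [0, 0, 4], "jaw": 20}
    - {"slide": [0, 0, 0], "dr": [0, 0, 5], "jaw": 20}
    - {"slide": [0, 0, 0], "dr": [0, 0, 5.2], "jaw": 20}
    - {"slide": [0, 0, 0], "dr": [0, 0, 5.2], "jaw": 20}
    - {"slide": [0, 0, 0], "dr": [0, 0, 5.2], "jaw": 20}

```text
clock: 34.9
position: [550.3, -264.2, 29.4]
ee_rot: [0.859, -0.512, 0.0, -0.0]
contact_force: [-1.1, 2.5, 5.7]
gripper_width: 30.7
grasp_force: 59.3
```

>>> step_arm:
  motion:
    - {"slide": [0, 0, 0], "dr": [0, 0, 0], "jaw": 60}
    - {"slide": [0, 0, 0], "dr": [0, 0, 0], "jaw": 60}
    - {"slide": [0, 0, 0], "dr": [0, 0, 0], "jaw": 60}
    - {"slide": [0, 0, -40], "dr": [0, 0, 0], "jaw": 60}
    - {"slide": [0, 0, -85], "dr": [0, 0, 0], "jaw": 60}
    - {"slide": [-30, 0, -110], "dr": [0, 0, 0], "jaw": 60}
    - {"slide": [-50, 0, -110], "dr": [0, 0, 0], "jaw": 60}
    - {"slide": [-50, 0, -110], "dr": [0, 0, 0], "jaw": 60}

```text
clock: 35.9
position: [525.6, -219.9, 139.2]
ee_rot: [0.859, -0.511, 0.0, -0.0]
contact_force: [-0.2, 0.5, 0.0]
gripper_width: 59.8
grasp_force: 0.0
```

```bash
python3 - <<'E'
from h import *
s,w=snap('wrist'); print(s['position'].round(2),s['joints'].round(2)); c=cam('wrist',s)
q=proj(c,[550.3,-264.5,62])[0].astype(int); print(q); x0,y0=max(q[0]-80,0),max(q[1]-110,0); print(x0,y0)
cv2.imwrite('pics/con13.png',cv2.resize(w[y0:y0+150,x0:x0+160],None,fx=4,fy=4,interpolation=cv2.INTER_CUBIC))
E
```

```text
[ 525.61 -219.94  139.21] [-0.11  0.37 -0.26 -0.   -0.94  0.61]
[325 141]
245 31
```

View pics/con13.png

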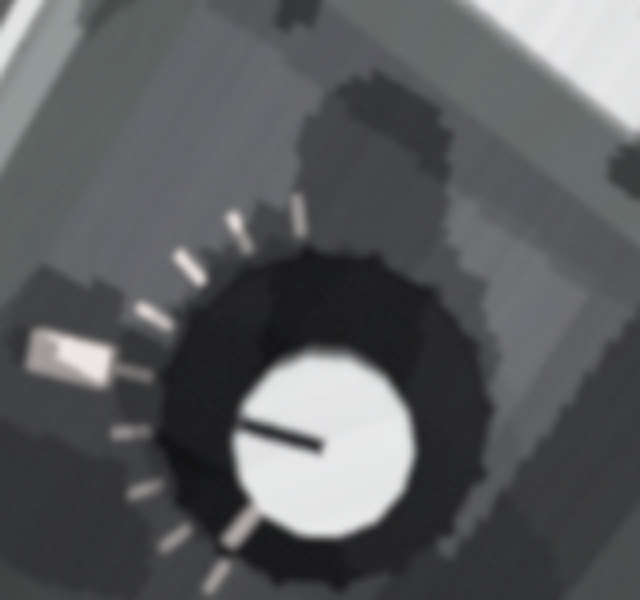

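```bash
python3 - <<'E'
from h import *
s=arm.read_state(); c=cam('wrist',s); w=np.load('/tmp/wrist.npy')
f=lambda u,z: onz(c,np.array(u)/4+[245,31],z)[0,:2]
an=lambda v: np.degrees(np.arctan2(v[1],v[0])).round(1)
# knob top centre from bright blob
g=w.min(2); m=(g>150).astype(np.uint8); n,lab,st,ce=cv2.connectedComponentsWithStats(m)
j=lab[141+3,325+6] ; k=cv2.findContours((lab==j).astype(np.uint8),0,1)[0]
k=max(k,key=cv2.contourArea); h=cv2.convexHull(k)[:,0]; print(st[j],circ(onz(c,h,62)))
C=circ(onz(c,h,62))[0]
# pointer pixels: dark within 13mm of C
yy,xx=np.mgrid[60:230,240:420]; P=onz(c,np.c_[xx.ravel(),yy.ravel()],62)[:,:2]; d=np.hypot(*(P-C).T)
k=(d<14.0)&(g[60:230,240:420].ravel()<110); Q=P[k]; v=np.linalg.svd(Q-Q.mean(0))[2][0]; v*=np.sign(v@(Q.mean(0)-C)); print('ptr',k.sum(),an(v),an(Q.mean(0)-C))
print('tip',an(f((240,424),62)-C),an(f((240,424),62)-f((323,446),62)))
for z in(18,20,22):
  i,o=f((113,368),z),f((32,349),z); print('tab',i.round(1),o.round(1),an(i-C),an(o-C),an(o-i))
t=f((153,378),8),f((118,368),8); print('tick',an(t[0]-C),an(t[1]-C))
mk=f((225,545),21),f((257,507),21); print('outer',an(mk[0]-mk[1]),an(mk[0]-C))
E
```

```text
[ 302  120   46   46 1508] (array([ 551.4, -262.3]), np.float64(16.7))
ptr 65 -51.9 10.3
tip 5.2 13.8
tab [ 593.7 -253.7] [ 610.  -249.3] 11.4 12.5 15.4
tab [ 593.5 -254. ] [ 609.6 -249.5] 11.2 12.4 15.4
tab [ 593.3 -254.2] [ 609.3 -249.8] 10.9 12.2 15.4
tick 12.2 12.3
outer 77.9 79.8
```

```bash
python3 - <<'E'
from h import *
s=arm.read_state(); c=cam('wrist',s); w=np.load('/tmp/wrist.npy')
f=lambda u,z: onz(c,np.array(u)/4+[245,31],z)[:,:2]
an=lambda v: np.degrees(np.arctan2(v[1],v[0])).round(1)
D=circ(f([(160,400),(492,410),(175,340),(250,262),(326,250),(430,285),(480,345),(487,470),(440,555),(340,585),(265,575)],21)); print('outer disc',D)
C=circ(f([(233,445),(415,447),(324,349),(324,539),(260,380),(390,380),(260,508),(388,510)],62)); print('inner top',C)
g=w.min(2).astype(float); yy,xx=np.mgrid[100:190,280:370]; P=onz(c,np.c_[xx.ravel(),yy.ravel()],62)[:,:2]; G=g[100:190,280:370].ravel()
d=np.hypot(*(P-C[0]).T); k=(d<13.5); med=np.median(G[k]); wt=np.clip(med-G-40,0,None)*k
print(k.sum(),med,(wt>0).sum()); m=(wt[:,None]*P).sum(0)/wt.sum(); X=(P-m)*np.sqrt(wt)[:,None]; v=np.linalg.svd(X,full_matrices=False)[2][0]; v*=np.sign(v@(m-C[0])); print('ptr dir',an(v),'centroid dir',an(m-C[0]),np.hypot(*(m-C[0])))
i,o=f([(113,368)],20)[0],f([(32,349)],20)[0]; print('tab',an(i-D[0]),an(o-D[0]),np.hypot(*(i-D[0])))
mk=f([(225,545),(257,507)],21); print('outer mark',an(mk[0]-D[0]),an(mk[1]-D[0]))
E
```

```text
outer disc (array([ 549.8, -264.8]), np.float64(34.6))
inner top (array([ 550.3, -264.7]), np.float64(15.9))
1202 229.0 104
ptr dir 12.5 centroid dir 13.1 7.257417902418648
tab 13.9 14.3 45.024171195451494
outer mark 77.8 77.7
```

>>> step_arm:
  motion:
    - {"slide": [20, 10, -20], "dr": [0, 0, -1], "jaw": 50}
    - {"slide": [55, 26, -40], "dr": [0, 0, -2.2], "jaw": 50}
    - {"slide": [90, 43, -40], "dr": [0, 0, -3.4], "jaw": 50}
    - {"slide": [125, 60, -40], "dr": [0, 0, -4.6], "jaw": 50}
    - {"slide": [165, 79, -40], "dr": [0, 0, -5.8], "jaw": 50}
    - {"slide": [165, 79, -40], "dr": [0, 0, -6.9], "jaw": 50}
    - {"slide": [165, 79, -40], "dr": [0, 0, -6.9], "jaw": 50}
    - {"slide": [165, 79, -40], "dr": [0, 0, -6.9], "jaw": 50}

```text
clock: 36.95
position: [535.2, -403.4, 178.2]
ee_rot: [0.998, -0.057, -0.0, -0.0]
contact_force: [0.1, 1.2, -0.1]
gripper_width: 50.3
grasp_force: 0.0
```

```bash
python3 - <<'E'
from h import *
s,w=snap('wrist'); print(s['position'].round(2),R.from_quat(s['ee_rot']).as_euler('xyz',degrees=True).round(1),s['joints'].round(2)); c=cam('wrist',s)
cv2.imwrite('pics/hand.png',w)
u=proj(c,[534.8,-401.7,108])[0]; print(u)
m=(w.max(2)<50).astype(np.uint8); n,lab,st,ce=cv2.connectedComponentsWithStats(m)
for i in range(1,n):
    if st[i,4]>300: print(st[i],ce[i].round(),onz(c,[ce[i]],105).round(1))
E
```

```text
[ 535.17 -403.43  178.19] [-180.     0.    -6.5] [-0.41  0.5   0.06  0.   -1.13  1.86]
[324.69427277 215.18051013]
[ 153  148   72   92 2605] [194. 182.] [[ 568.9 -311.8  105. ]]
[ 318  169   17   81 1283] [326. 208.] [[ 538.9 -403.   105. ]]
[   41   249   571   151 37768] [328. 352.] [[ 410.4 -390.1  105. ]]
```

>>> step_arm:
  motion:
    - {"slide": [1, 0, 45], "dr": [0, 0, 0], "jaw": 50}
    - {"slide": [1, 0, 80], "dr": [0, 0, 0], "jaw": 50}
    - {"slide": [1, 0, 92], "dr": [0, 0, 0], "jaw": 50}
    - {"slide": [1, 0, 94], "dr": [0, 0, 0], "jaw": 50}
    - {"slide": [1, 0, 94], "dr": [0, 0, 0], "jaw": 20}
    - {"slide": [1, 0, 94], "dr": [0, 0, 0], "jaw": 5}
    - {"slide": [1, 0, 94], "dr": [0, 0, 0], "jaw": 5}
    - {"slide": [1, 0, 94], "dr": [0, 0, 0], "jaw": 5}

```text
clock: 38.0
position: [537.0, -403.9, 86.5]
ee_rot: [0.998, -0.056, 0.001, 0.001]
contact_force: [0.1, 1.2, 5.9]
gripper_width: 13.4
grasp_force: 61.0
```

>>> step_arm:
  motion:
    - {"slide": [0, -10, 0], "dr": [0, 0, 0], "jaw": 5}
    - {"slide": [0, -32, 0], "dr": [0, 0, 0], "jaw": 5}
    - {"slide": [0, -56, 0], "dr": [0, 0, 0], "jaw": 5}
    - {"slide": [0, -80, 0], "dr": [0, 0, 0], "jaw": 5}
    - {"slide": [0, -104, 0], "dr": [0, 0, 0], "jaw": 5}
    - {"slide": [0, -124, 0], "dr": [0, 0, 0], "jaw": 5}
    - {"slide": [0, -134, 0], "dr": [0, 0, 0], "jaw": 5}
    - {"slide": [0, -135, 0], "dr": [0, 0, 0], "jaw": 5}

```text
clock: 39.0
position: [552.7, -269.1, 86.5]
ee_rot: [0.998, -0.055, 0.002, 0.001]
contact_force: [0.2, -1.9, 6.1]
gripper_width: 12.8
grasp_force: 61.2
```

>>> step_arm:
  motion:
    - {"slide": [0, -1, 0], "dr": [0, 0, 0], "jaw": 5}
    - {"slide": [0, -2, 0], "dr": [0, 0, 0], "jaw": 5}
    - {"slide": [0, -3, 0], "dr": [0, 0, 0], "jaw": 5}
    - {"slide": [0, -4, 0], "dr": [0, 0, 0], "jaw": 5}
    - {"slide": [0, -5, 0], "dr": [0, 0, 0], "jaw": 5}
    - {"slide": [0, -5, 0], "dr": [0, 0, 0], "jaw": 5}
    - {"slide": [0, -5, 0], "dr": [0, 0, 0], "jaw": 5}
    - {"slide": [0, -5, 0], "dr": [0, 0, 0], "jaw": 5}

```text
clock: 40.0
position: [553.2, -265.1, 86.5]
ee_rot: [0.998, -0.055, 0.002, 0.001]
contact_force: [0.6, -1.9, 5.7]
gripper_width: 12.5
grasp_force: 61.2
```

Still about 2 N of friction and no stop yet, so I'll creep further.

>>> step_arm:
  motion:
    - {"slide": [0, -0.5, 0], "dr": [0, 0, 0], "jaw": 5}
    - {"slide": [0, -1, 0], "dr": [0, 0, 0], "jaw": 5}
    - {"slide": [0, -1.5, 0], "dr": [0, 0, 0], "jaw": 5}
    - {"slide": [0, -2, 0], "dr": [0, 0, 0], "jaw": 5}
    - {"slide": [0, -2.5, 0], "dr": [0, 0, 0], "jaw": 5}
    - {"slide": [0, -3, 0], "dr": [0, 0, 0], "jaw": 5}
    - {"slide": [0, -3, 0], "dr": [0, 0, 0], "jaw": 5}
    - {"slide": [0, -3, 0], "dr": [0, 0, 0], "jaw": 5}

```text
clock: 41.0
position: [553.3, -264.6, 86.5]
ee_rot: [0.998, -0.056, 0.002, 0.002]
contact_force: [-0.0, -10.8, 3.7]
gripper_width: 12.5
grasp_force: 60.9
```

Stop reached. I'll release, rise and check.

>>> step_arm:
  motion:
    - {"slide": [0, 0, 0], "dr": [0, 0, 0], "jaw": 40}
    - {"slide": [0, 0, 0], "dr": [0, 0, 0], "jaw": 50}
    - {"slide": [0, 0, 0], "dr": [0, 0, 0], "jaw": 50}
    - {"slide": [0, 0, -30], "dr": [0, 0, 0], "jaw": 50}
    - {"slide": [0, 0, -80], "dr": [0, 0, 0], "jaw": 50}
    - {"slide": [0, 0, -120], "dr": [0, 0, 0], "jaw": 50}
    - {"slide": [-50, 0, -140], "dr": [0, 0, 0], "jaw": 50}
    - {"slide": [-100, 0, -140], "dr": [0, 0, 0], "jaw": 50}

```text
clock: 42.0
position: [452.7, -250.0, 226.3]
ee_rot: [0.998, -0.055, 0.002, 0.0]
contact_force: [0.5, 0.8, -0.1]
gripper_width: 50.3
grasp_force: 0.0
```

```bash
python3 - <<'E'
from h import *
s,w=snap('wrist'); print(s['position'].round(1)); c=cam('wrist',s)
m=(w.max(2)<50).astype(np.uint8); n,lab,st,ce=cv2.connectedComponentsWithStats(m)
for i in range(1,n):
    if st[i,4]>200: print('dark',st[i],onz(c,[ce[i]],100).round(1))
# lid still seated, from the top camera
_,t=snap('top'); print('lid',edgecirc(cam('top'),t,86,(590,308),98,n=120))
# what changed on the bench between first and last wide views (top), outside the job
a=cv2.imread('pics/top0.png'); b=cv2.resize(t,(800,500))
def col(im,lo,hi):
    h=cv2.inRange(cv2.cvtColor(im,cv2.COLOR_BGR2HSV),lo,hi); n,l,st,ce=cv2.connectedComponentsWithStats(h)
    return [ (ce[i].round().astype(int).tolist(),int(st[i,4])) for i in range(1,n) if st[i,4]>40]
for nm,lo,hi in [('yellow',(20,120,80),(35,255,255)),('pink',(160,60,60),(175,200,255)),('orange',(3,100,70),(16,255,255))]: print(nm,col(a,lo,hi),col(b,lo,hi))
E
```

```text
[ 452.7 -250.   226.3]
dark [ 323   36   17   78 1203] [[ 551.9 -264.4  100. ]]
dark [319 219  30  16 214] [[ 421.2 -252.5  100. ]]
dark [   40   248   572   152 39100] [[ 281.5 -232.8  100. ]]Traceback (most recent call last):
  File "<stdin>", line 7, in <module>
  File "h.py", line 58, in edgecirc
    q,R_=circ(P[keep]); e=np.abs(np.hypot(*(P-q).T)-R_); keep=e<max(1.,2*np.median(e[keep]))
         ~~~~^^^^^^^^^
  File "h.py", line 42, in circ
    A=np.c_[2*P[:,:2],np.ones(len(P))]; b=(P[:,:2]**2).sum(1); x=np.linalg.lstsq(A,b,rcond=None)[0]; return x[:2].round(1),np.sqrt(x[2]+x[:2]@x[:2]).round(1)
              ~^^^^^^
IndexError: too many indices for array: array is 1-dimensional, but 2 were indexed
```

```bash
python3 - <<'E'
from h import *
t=np.load('/tmp/top.npy'); c=cam('top'); u=proj(c,[590.5,308,106])[0]; print(u)
m=(t.max(2)<45).astype(np.uint8); n,lab,st,ce=cv2.connectedComponentsWithStats(m)
for i in range(1,n):
    if st[i,4]>30 and np.hypot(*(ce[i]-u))<40: print(st[i],ce[i],onz(c,[ce[i]],106))
a=cv2.imread('pics/top0.png'); b=cv2.resize(t,(800,500))
def col(im,lo,hi):
    h=cv2.inRange(cv2.cvtColor(im,cv2.COLOR_BGR2HSV),lo,hi); n,l,st,ce=cv2.connectedComponentsWithStats(h)
    return [ (ce[i].round().astype(int).tolist(),int(st[i,4])) for i in range(1,n) if st[i,4]>40]
for nm,lo,hi in [('yellow',(20,120,80),(35,255,255)),('pink',(160,60,60),(175,200,255)),('orange',(3,100,70),(16,255,255))]: print(nm,col(a,lo,hi),col(b,lo,hi))
E
```

```text
[203.7718999  155.33728431]
[198 150  12  12 103] [203.37864078 155.34951456] [[590.44617868 309.11987659 106.        ]]
[219 153  26  42  94] [236.42553191 176.81914894] [[529.15380501 211.71922556 106.        ]]
yellow [([560, 329], 1458)] [([559, 329], 1473)]
pink [([348, 292], 232), ([218, 307], 298), ([280, 338], 285)] [([348, 292], 248), ([217, 307], 312), ([280, 338], 290)]
orange [([408, 105], 725), ([318, 147], 540), ([443, 154], 104), ([8, 174], 250), ([52, 166], 52), ([771, 329], 16344), ([43, 193], 42), ([9, 195], 72), ([8, 224], 221), ([45, 228], 62), ([38, 249], 87), ([3, 251], 42), ([11, 253], 67), ([34, 279], 238), ([495, 299], 257), ([29, 313], 103), ([23, 379], 91), ([13, 430], 535), ([713, 497], 63)] [([408, 105], 725), ([318, 147], 548), ([443, 154], 105), ([47, 174], 64), ([772, 332], 15890), ([48, 203], 60), ([45, 224], 79), ([41, 239], 53), ([37, 251], 77), ([35, 274], 118), ([32, 301], 136), ([495, 299], 255), ([25, 333], 113), ([20, 355], 46), ([24, 368], 196), ([12, 428], 459), ([713, 497], 58)]
```

Everything is in place, and the bystanders and pink look-alikes have not moved.

```bash
python3 -c "
from bench import arm
print(arm.job_done())"
```

```text
the job is handed in; nothing more can be done
None
```

The job is done and handed in at about 42 s: all four heat sinks present are in the pot, the lid is level on the rim, the inner knob points within about 1.5° of the tab with the outer knob unmoved, and the cover is shut against its stop.

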